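Start the timer and stand it up on the case

ROBOT

A 6-joint arm with a two-finger parallel gripper is mounted at the origin on a cart in front of the work surface, level with it; the furniture and walls round the work are solid. World frame = base frame: x ahead of the robot, y to its left, z up, the work surface at z = 0. Lengths are in m, angles in rad, forces in N, time in s.
With the tool pointing down it reaches from about 0.35 to 0.85 m from the base axis. Payload 8.1 kg.
Tool frame: the origin (TCP) lies on the centre line of the jaws, within the pads' length; the fingertips stand robot.tips_ahead ahead of it and the grasp point (between the pads) lies 6 mm ahead of it (robot.tips_ahead is the distance from the TCP to the fingertips, in m); z points along the fingers, y is the line along which they close (so a half turn about z gives the same grasp; the last joint's range is limited). The gripper opens to 93 mm and grips with 3 to 60 N. Pads are 15 mm wide; open, the fingers measure 128 mm over their backs; the gripper's body (75 mm by 188 mm) begins 65 mm behind the grasp point.
Start: joints at [-1.315, 0.13, 1.488, -0, 1.523, -0.085], TCP at [0.201, -0.565, 0.244] pointing down, gripper open.
Joint ranges: [-2.96, 2.96], [-0.89, 2.26], [0.02, 2.5], [-1.34, 4.48], [0, 2.73], [-2.66, 2.66]. Speed limits (rad/s): [2.39, 2.39, 2.79, 3.14, 3.14, 3.14].

INTERFACE

Orientations are given as a rotation vector (axis times angle).
In Python, from plant import robot gives the robot as it stands.
- The arm moves only by the tool apply_moves, never from a script. Its arguments are lists of equal length, an entry for each row: "delta_pos": the shift along the tool's x, y, z in cm, a list of three; "twist": the turn about the tool's z in rad. A call has 1 to 8 rows; each row shifts and turns the commanded pose from where the row before left it, along the tool's axes as they then stand; what a row does not reach is not made up. A row lasts 1/8 s, in which the tool goes at most 62.5 mm and 10.7 degrees, less where a joint would pass 70% of its speed; a pose out of reach is approached as far as the arm can. A call with a gripper value outside its range is refused whole. "gripper" is the finger opening in cm, from 0 to 9.3, set as the call begins (left out, the last holds). The fingers move at their own pace and stop on an object; "squeeze" is the grip in N (left out, the last holds). Time passes only in rows, so rows that do not move let the fingers close. It gives the time, the measured TCP pose, the force, the opening and the grip force at its end, in the units of the state.
- robot.read_state(): the state, without advancing time (a new reading comes with each control period).
- robot.read_camera(name): name is "side" or "top"; returns a dict with "frame" (480x640x3 uint8, red, green, blue), "vertical_fov" (degrees; the focal length in pixels is half the picture's height over the tangent of half this angle, whatever the lens; pixels are square), "cx", "cy" (the principal point, pixels), "k1" (the pictures are not rectified: a ray, as slopes to the right and down, at radius r is drawn at 1 + k1 r^2 times it, then the intrinsics apply), "R" (3x3) and "t" (3): a world point X has camera coordinates R X + t. Camera axes: x right, y down, z forward; pixel columns grow to the right and rows downward; lengths in m; the calibration is good to about 2 mm. A picture is of the moment at which its call begins. There is no depth.
- robot.close_job(): hands the job in; it is judged then, once.
The state is a dict: "t": time; "q": joint angles; "dq": joint speeds; "joint_torque": joint torques, N m; "tool_pos": TCP position; "orientation": TCP orientation; "force": force on the tool from outside, world axes, zero at the start; "wrist_torque": the same for the moment, N m; "opening": finger opening in m; "gripper_force": force on a finger pad.
Only numpy, scipy, OpenCV 4.12 (cv2) and the standard library are available. Lean on these libraries where they do the work, as an engineer would, in place of code of your own. Each camera call takes 0.05 s, during which the arm holds its last target. There are 200 camera calls.

TASK

Start the timer that lies on the table by pressing the oblong key on its face fully in. Then stand it upright, digits the right way up, on its thin bottom edge in the middle of the lid of the shallow case, with its face square to the side of the case that has the opening lip and looking out over that side. Leave it standing free, and do not shift the case or disturb the two dropper bottles and the pen.

Things in the scene. Friction and masses are not known exactly. Their poses are not given: they have to be found in the camera images.
- timer: Flat squarish digital timer, 61 (x) by 63 (y) by 17 mm thick plus the key, about 80 g, loose. It starts lying on its back, face up. Origin: centre of its back; z points out of its face; x points from its bottom edge (at x = -30.5 mm) to its top edge (+30.5 mm); the digit display lies on the +x side of the key and its digits' tops point to +x. The edges are flat enough to stand on.
- timer_centre (a point): Middle of the timer's body, 8.5 mm from its back and 30.5 mm from its bottom and top edges; same axes as the timer.
- timer_front (a point): Imaginary point 200 mm straight out from the back of the timer through the middle of its face (shows which way the face looks).
- timer_key_top (a point): Middle of the outer face of the timer's oblong key in the middle of its face, 12 mm (timer x) by 30 mm (timer y), 20 mm above the timer's back when not pressed; it stands 3 mm proud of the body.
- timer_key (a joint): Travel of the key, m: 0 as sprung out, 0.0015 fully pressed (about 6 N); springs back when released.
- case: Shallow closed blue case with clear lid, 68 (x) by 112 (y) by 42 mm high, 0.5 kg, loose; the lid does not open here. Origin: centre of the underside; z up; a small lip at the middle of its -x side (the side with the opening lip, which starts turned to the robot's right) sticks out a further 6 mm at 33 mm height.
- lid_top (a point): Middle of the flat top of the case's lid, 42 mm above the table.
- green_bottle: Bystander: small dropper bottle with green cap, 24 mm wide, 67 mm high, loose; origin in its foot.
- blue_bottle: Bystander: small blue dropper bottle with white cap, 24 mm wide, 67 mm high, loose; origin in its foot.
- pen: Bystander: black marker pen, 140 mm long, 17 mm thick, lying on the table, loose; origin in its middle at the table.
Things that resemble listed ones, but are neither listed nor needed, are in the scene too. Leave any red look-alike of the timer alone.

How it is judged:
By the outcome, as a careful person would: the job done as asked, in the order asked, and still so for the second after the job is handed in, with the robot touching nothing.
It also fails if it takes over 54 s, if anything falls off the work surface, if the arm or the gripper's body presses on something with over 40 N, if the wrist force passes 120 N, or if a joint passes its speed limit or range.

## Working session

There is one attempt and no reset: what is moved stays moved. The work goes in short steps, Python scripts to look and compute and a tool call to move; the robot and the scene stay as the last step left them, time stands still between calls to the robot, and variables do not carry over. Pictures are saved under pics/ and viewed, at most 10 in all, crops included, and the job is handed in when it is done.

Besides the shell and the picture viewer there is one more tool, called after "Emit:" as a command line: name --pt "numbers of a row" for each row, then --argument value for the rest. apply_moves: Moves the arm, as the interface text tells. Its arguments: {"type":"object","properties":{"delta_pos":{"type":"array"},"twist":{"type":"array"},"gripper":{"type":"number"},"squeeze":{"type":"number"}},"required":["delta_pos","twist"]}

```bash
mkdir -p pics; ls
cat > h.py <<'E'
import numpy as np, cv2
from plant import robot
def cam(n):
    return robot.read_camera(n)
def save(c,name): cv2.imwrite('pics/'+name, c['frame'][:,:,::-1])
def K(c):
    f=240/np.tan(np.radians(c['vertical_fov'])/2)
    return np.array([[f,0,c['cx']],[0,f,c['cy']],[0,0,1.]])
def ray(c,uv):
    # distorted slope d = s(1+k1 r^2), r of undistorted ray
    p=cv2.undistortPoints(np.array(uv,float).reshape(-1,1,2),K(c),np.array([c['k1'],0,0,0.]))[:,0]
    R=np.array(c['R']);t=np.array(c['t'])
    d=np.c_[p,np.ones(len(p))]@R
    return -R.T@t, d
def onz(c,uv,z):
    o,d=ray(c,uv); s=(z-o[2])/d[:,2]
    return o+d*s[:,None]
def proj(c,X):
    R=np.array(c['R']);t=np.array(c['t'])
    return cv2.projectPoints(np.array(X,float).reshape(-1,1,3),cv2.Rodrigues(R)[0],t,K(c),np.array([c['k1'],0,0,0.]))[0][:,0]
E
python3 - <<'E'
from h import *
for n in('top','side'):
    c=cam(n); save(c,n+'0.png'); print(n,c['vertical_fov'],c['cx'],c['cy'],c['k1'],-np.array(c['R']).T@c['t'],np.round(c['R'],2).tolist())
print(robot.read_state(),robot.tips_ahead)
E
```

```text
pics
top 57.43003411050725 321.51200201705086 237.0026732454987 -0.07856066228258132 [ 3.20708674e-01 -9.28673957e-04  1.10572668e+00] [[0.01, -1.0, -0.0], [-0.97, -0.01, -0.23], [0.23, 0.01, -0.97]]
side 48.78488185750398 329.47176217040055 243.88706418187482 -0.04440154298346591 [ 0.49875102 -1.01176521  0.81105937] [[1.0, -0.06, -0.02], [-0.05, -0.55, -0.84], [0.04, 0.84, -0.55]]
{'t': 0.1, 'q': array([-1.31542275e+00,  1.31152788e-01,  1.48917341e+00, -3.39684416e-06,
        1.52298589e+00, -8.54158567e-02]), 'dq': array([ 0.00084111, -0.00171199, -0.0029116 , -0.00027678, -0.00062585,
        0.00075852]), 'joint_torque': array([ 2.36367858e-03, -5.61343682e+01, -4.93093157e+01,  7.71406805e-02,
        2.92475510e-02, -4.43857482e-05]), 'tool_pos': array([ 0.2004294 , -0.56502999,  0.24265053]), 'orientation': array([-3.09440764e+00, -5.32433942e-01,  2.34424056e-04]), 'force': array([-0.23964031, -0.53016474, -0.29640796]), 'wrist_torque': array([ 0.00947975, -0.04418452,  0.01284217]), 'gripper_force': 0.0, 'opening': 0.09296671586670142} 0.025
```

View pics/top0.png

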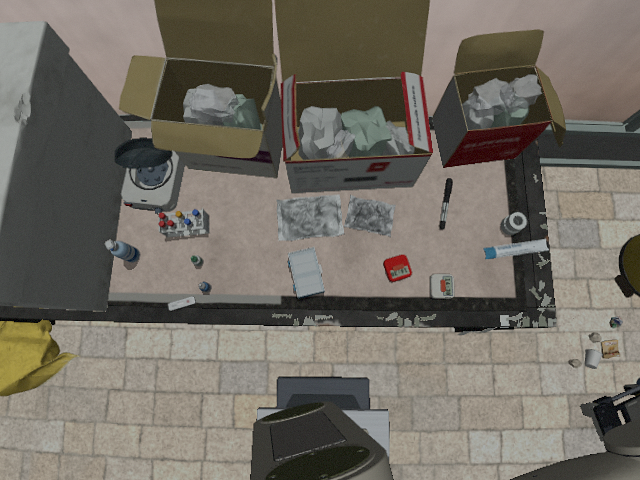

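View pics/side0.png

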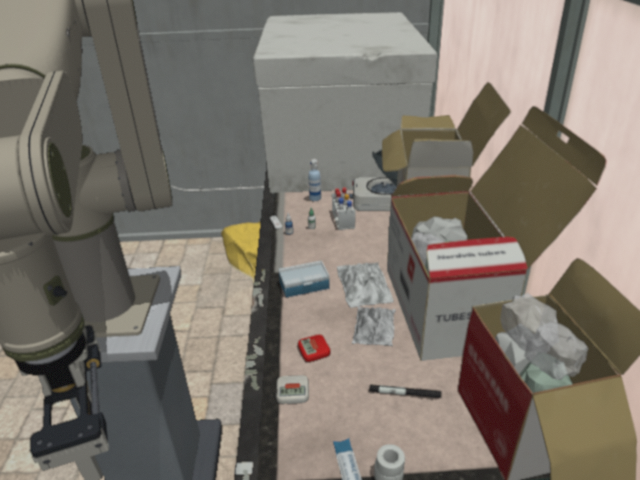

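Top view: the white timer is at (441,286), the red look-alike at (397,269), the case at (306,272), the pen at (445,204), the green bottle at (196,261) and the blue bottle at (204,287). Side view: the white timer is at (293,389), the red one at (314,347) and the case at (303,279).
Could be taken for the timer: red unit, top (397,269) – leave alone; white unit, top (441,286) – chosen. I'll check it in a crop.

Run:
```python
from h import *
a=cv2.imread('pics/top0.png');b=cv2.imread('pics/side0.png')
r=lambda i,x,y,w,h:cv2.resize(i[y:y+h,x:x+w],(400,300),interpolation=cv2.INTER_CUBIC)
o=np.vstack([np.hstack([r(a,415,264,56,42),r(b,265,368,56,42)]),np.hstack([r(a,262,236,88,66),r(b,262,246,88,66)])])
cv2.imwrite('pics/crop0.png',o)
```

```text
(no output)
```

View pics/crop0.png

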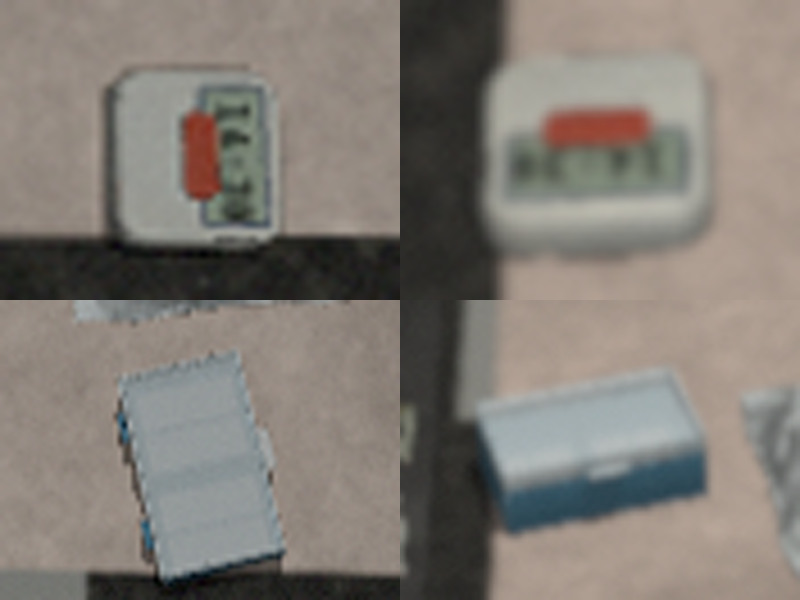

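The crop confirms the white timer: red key at about top (443,285), display on the right of it (world −y), so the digits' tops point to −y. The case lip is on its right side, at about top (320,269).

Run:
```python
from h import *
T=cam('top');S=cam('side')
def red(c,x0,y0,x1,y1):
    h=cv2.cvtColor(c['frame'],cv2.COLOR_RGB2HSV).astype(int)
    m=((h[...,0]<12)|(h[...,0]>170))&(h[...,1]>120)&(h[...,2]>80)
    k=np.zeros_like(m);k[y0:y1,x0:x1]=1;m&=k
    ys,xs=np.nonzero(m);return np.c_[xs,ys].astype(float)
def biggest(m):
    n,l,s,cc=cv2.connectedComponentsWithStats(m.astype(np.uint8));i=1+s[1:,4].argmax();return (l==i).astype(np.uint8)
for n,c,b in(('top',T,(425,268,460,304)),('side',S,(270,370,320,410))):
    p=red(c,*b);w=onz(c,p,.02)[:,:2].astype(np.float32)
    print(n,'key',len(p),w.mean(0),cv2.minAreaRect(w))
print('table reach check: red decoy', onz(T,[[397,269]],.017))
def white(c,b,f,z,name):
    x0,y0,x1,y1=b;h=cv2.cvtColor(c['frame'],cv2.COLOR_RGB2HSV).astype(int)
    m=np.zeros(h.shape[:2],bool);m[y0:y1,x0:x1]=f(h)[y0:y1,x0:x1]
    m=biggest(m);ct=max(cv2.findContours(m,cv2.RETR_EXTERNAL,cv2.CHAIN_APPROX_NONE)[0],key=cv2.contourArea)[:,0]
    w=onz(c,ct,z)[:,:2].astype(np.float32);print(name,m.sum(),cv2.minAreaRect(w),np.round(cv2.boxPoints(cv2.minAreaRect(w)),4).tolist());return m
print('hsv', [cv2.cvtColor(T['frame'],cv2.COLOR_RGB2HSV)[y,x].tolist() for x,y in((436,280),(426,290),(300,260),(312,285),(290,280),(436,299),(420,280))])
white(T,(422,265,462,304),lambda h:(h[...,1]<25)&(h[...,2]>110),.017,'timer top')
white(S,(270,368,320,412),lambda h:(h[...,1]<25)&(h[...,2]>110),.017,'timer side')
white(T,(280,240,335,305),lambda h:(h[...,0]>85)&(h[...,0]<125)&(h[...,2]>110),.042,'lid top')
white(S,(270,250,340,310),lambda h:(h[...,0]>80)&(h[...,0]<125)&(h[...,2]>135),.042,'lid side')
for n,c,p in(('green',T,(196,261)),('blue',T,(204,287)),('pen',T,(445,204))):print(n,onz(c,[p],.0))
```

```text
top key 51 [ 0.4506691  -0.29648852] ((0.4510165750980377, -0.297192245721817), (0.010065211914479733, 0.027810540050268173), 87.47502136230469)
side key 50 [ 0.45062026 -0.2994739 ] ((0.45060494542121887, -0.2994670569896698), (0.007616045419126749, 0.02360258437693119), 85.86876678466797)
table reach check: red decoy [[ 0.49198949 -0.18334811  0.017     ]]
hsv [[45, 10, 154], [12, 31, 147], [94, 12, 153], [94, 12, 151], [14, 28, 153], [45, 20, 26], [13, 31, 149]]
timer top 327 ((0.45149898529052734, -0.2963908016681671), (0.0577409490942955, 0.058811869472265244), 0.34719252586364746) [[0.42250001430511475, -0.2671999931335449], [0.4228000044822693, -0.32600000500679016], [0.4805000126361847, -0.3255999982357025], [0.48019999265670776, -0.2667999863624573]]
timer side 585 ((0.45132261514663696, -0.30547651648521423), (0.059890300035476685, 0.06999734789133072), 1.4014981985092163) [[0.4205000102519989, -0.2712000012397766], [0.4221999943256378, -0.34119999408721924], [0.4821000099182129, -0.33970001339912415], [0.4803999960422516, -0.26980000734329224]]
lid top 1224 ((0.4792260527610779, 0.04555650055408478), (0.11175106465816498, 0.07478305697441101), 14.26333999633789) [[0.41589999198913574, 0.06800000369548798], [0.4343000054359436, -0.004399999976158142], [0.5425999760627747, 0.023099999874830246], [0.5242000222206116, 0.09560000151395798]]
lid side 764 ((0.48026859760284424, 0.033029332756996155), (0.11121944338083267, 0.07989516109228134), 12.389296531677246) [[0.4174000024795532, 0.060100000351667404], [0.4345000088214874, -0.017899999395012856], [0.5432000160217285, 0.005900000222027302], [0.5260000228881836, 0.08399999886751175]]
green [[0.50904315 0.33039263 0.        ]]
blue [[0.4423067 0.3048078 0.       ]]
pen [[ 0.66981832 -0.31870842  0.        ]]
```

```bash
cat >> h.py <<'E'
from scipy.spatial.transform import Rotation as Ro
def th(s=None):
    s=s or robot.read_state(); y=Ro.from_rotvec(s['orientation']).as_matrix()[:,1]; return np.arctan2(y[1],y[0])
def plan(target,theta,n,tw=None):
    s=robot.read_state(); p=s['tool_pos']; t0=th(s)
    dt=(theta-t0+np.pi)%(2*np.pi)-np.pi if tw is None else -tw   # world yaw change
    d=(np.array(target)-p)/n; D=[]
    for i in range(n):
        a=t0+dt*i/n; y=np.array([np.cos(a),np.sin(a),0]); x=np.array([-y[1],y[0],0])
        D.append([round(100*float(v),2) for v in(d@x,d@y,-d[2])])
    print('delta',D,'twist',round(-dt/n,4),'x',n,'q6',s['q'][5],'theta',t0,'p',p)
E
python3 -c "
from h import *
plan([.4508,-.2975,.13],-np.pi,16,tw=np.pi+th())"
```

```text
delta [[2.03, -1.05, 0.71], [1.89, -1.29, 0.71], [1.73, -1.51, 0.71], [1.53, -1.7, 0.71], [1.32, -1.87, 0.71], [1.09, -2.02, 0.71], [0.84, -2.13, 0.71], [0.58, -2.22, 0.71], [0.31, -2.27, 0.71], [0.04, -2.29, 0.71], [-0.23, -2.28, 0.71], [-0.5, -2.23, 0.71], [-0.77, -2.16, 0.71], [-1.02, -2.05, 0.71], [-1.26, -1.92, 0.71], [-1.47, -1.75, 0.71]] twist 0.1195 x 16 q6 -0.08541771221430175 theta -1.230001873111063 p [ 0.20047055 -0.56519471  0.24298685]
```

Emit:
apply_moves --pt "2.03 -1.05 0.71" --pt "1.89 -1.29 0.71" --pt "1.73 -1.51 0.71" --pt "1.53 -1.7 0.71" --pt "1.32 -1.87 0.71" --pt "1.09 -2.02 0.71" --pt "0.84 -2.13 0.71" --pt "0.58 -2.22 0.71" --twist '[0.1195,0.1195,0.1195,0.1195,0.1195,0.1195,0.1195,0.1195]' --gripper 0 --squeeze 10

```text
t: 1.2
tool_pos: [0.3261, -0.4309, 0.1864]
orientation: [-2.992, 0.957, 0.0]
force: [0.3, -0.6, -0.8]
opening: 0.0174
gripper_force: 0.0
```

Emit:
apply_moves --pt "0.31 -2.27 0.71" --pt "0.04 -2.29 0.71" --pt "-0.23 -2.28 0.71" --pt "-0.5 -2.23 0.71" --pt "-0.77 -2.16 0.71" --pt "-1.02 -2.05 0.71" --pt "-1.26 -1.92 0.71" --pt "-1.47 -1.75 0.71" --twist '[0.1195,0.1195,0.1195,0.1195,0.1195,0.1195,0.1195,0.1195]'

```text
t: 2.2
tool_pos: [0.4512, -0.2971, 0.1296]
orientation: [2.217, -2.226, -0.0]
force: [-0.4, -0.5, 0.0]
opening: 0.0005
gripper_force: 0.0
```

```bash
python3 -c "
from h import *
plan([.4508,-.2975,.055],-np.pi,5)"
```

```text
delta [[0.01, 0.01, 1.49], [0.01, 0.01, 1.49], [0.01, 0.01, 1.49], [0.01, 0.01, 1.49], [0.01, 0.01, 1.49]] twist -0.0009 x 5 q6 2.468747175512638 theta 3.137252404122717 p [ 0.45119377 -0.2970797   0.1296291 ]
```

Emit:
apply_moves --pt "0.01 0.01 2.0" --pt "0.01 0.01 2.0" --pt "0 0 2.0" --pt "0 0 1.5" --pt "0 0 0.4" --twist '[0,0,0,0,0]'

```text
t: 2.82
tool_pos: [0.45, -0.2975, 0.0499]
orientation: [2.221, -2.222, -0.003]
force: [-0.4, 0.0, 0.5]
opening: 0.0002
gripper_force: 0.0
```

Emit:
apply_moves --pt "0 0 0.1" --pt "0 0 0.1" --pt "0 0 0.05" --twist '[0,0,0]'

```text
t: 3.2
tool_pos: [0.451, -0.2983, 0.0492]
orientation: [-2.221, 2.222, -0.002]
force: [0.4, -0.0, 0.1]
opening: 0.0004
gripper_force: 0.0
```

Emit:
apply_moves --pt "0 0 0.1" --pt "0 0 0.1" --pt "0 0 0.1" --pt "0 0 0" --twist '[0,0,0,0]'

```text
t: 3.7
tool_pos: [0.4505, -0.2979, 0.0454]
orientation: [2.221, -2.222, -0.0]
force: [0.4, -0.4, 0.3]
opening: 0.0005
gripper_force: 0.0
```

Emit:
apply_moves --pt "0 0 0.1" --pt "0 0 0" --twist '[0,0]'

```text
t: 3.95
tool_pos: [0.4507, -0.298, 0.0446]
orientation: [-2.221, 2.222, -0.0]
force: [-0.8, 0.3, 1.2]
opening: 0.0007
gripper_force: 0.8
```

Contact, as expected at 0.045. On with the press.

Emit:
apply_moves --pt "0 0 0.1" --pt "0 0 0.05" --pt "0 0 0" --twist '[0,0,0]'

```text
t: 4.32
tool_pos: [0.4507, -0.298, 0.0435]
orientation: [2.221, -2.222, 0.0]
force: [-1.9, 1.9, 7.0]
opening: 0.0005
gripper_force: 3.4
```

Emit:
apply_moves --pt "0 0 0.05" --pt "0 0 0" --twist '[0,0]'

```text
t: 4.58
tool_pos: [0.4508, -0.2981, 0.0435]
orientation: [2.221, -2.222, 0.0]
force: [-4.8, 3.4, 11.9]
opening: 0.0004
gripper_force: 5.6
```

Emit:
apply_moves --pt "0 0 -1.5" --pt "0 0 -1.5" --pt "1.0 0 0" --pt "1.0 0 0" --pt "0 0 0" --twist '[0,0,0,0,0]' --gripper 8.5

```text
t: 5.2
tool_pos: [0.4502, -0.3188, 0.072]
orientation: [2.22, -2.223, -0.001]
force: [0.2, 0.6, -0.4]
opening: 0.0458
gripper_force: 0.0
```

Run:
```python
from h import *
c=cam('side')
h=cv2.cvtColor(c['frame'],cv2.COLOR_RGB2HSV).astype(int)
m=((h[...,0]<12)|(h[...,0]>170))&(h[...,1]>120)&(h[...,2]>80)
m[:370]=0;m[410:]=0;m[:,:270]=0;m[:,320:]=0
ys,xs=np.nonzero(m);w=onz(c,np.c_[xs,ys],.02)[:,:2].astype(np.float32)
print(len(xs),w.mean(0),cv2.minAreaRect(w))
r=cv2.resize(c['frame'][350:425,243:343],(800,600),interpolation=cv2.INTER_CUBIC);cv2.imwrite('pics/s1.png',r[:,:,::-1])
plan([.4508,-.3175,.029],np.pi,3)
```

```text
49 [ 0.4508196  -0.29956636] ((0.45060494542121887, -0.2994670569896698), (0.007616045419126749, 0.02360258437693119), 85.86876678466797)
delta [[-0.02, -0.02, 1.43], [-0.02, -0.02, 1.43], [-0.02, -0.02, 1.43]] twist -0.0004 x 3 q6 2.4344947158107786 theta 3.1402692179769156 p [ 0.45016596 -0.31824708  0.07183835]
```

View pics/s1.png

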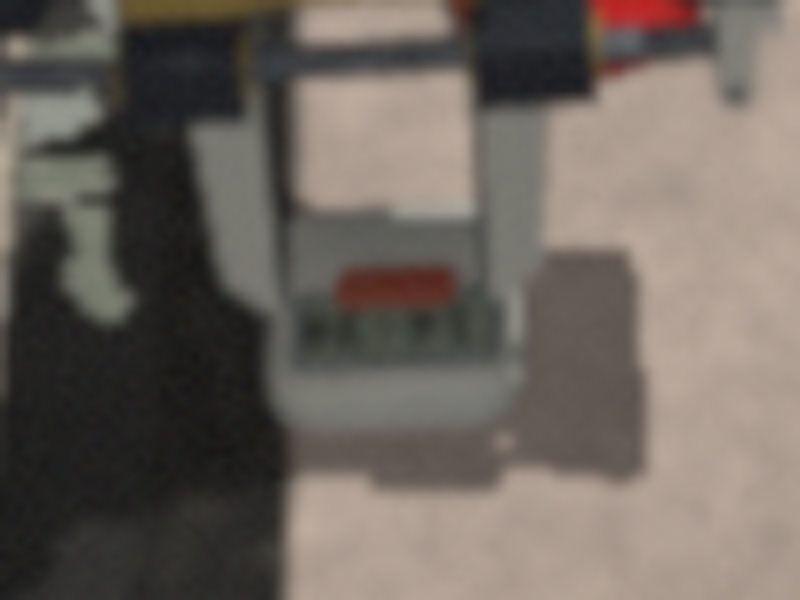

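The side crop shows the timer unmoved: key at crop (397,288), with the opening fingers above it. I'll let the fingers finish opening, go down and grip lightly.

Emit:
apply_moves --pt "0 0 0" --pt "0 0 0" --pt "0 0 0" --pt "0 0 0" --pt "0 0 1.4" --pt "0 0 1.4" --pt "0 0 1.4" --pt "0 0 0" --twist '[0,0,0,0,0,0,0,0]'

```text
t: 6.25
tool_pos: [0.4493, -0.3169, 0.0283]
orientation: [2.221, -2.222, -0.006]
force: [0.3, -0.1, -0.4]
opening: 0.0852
gripper_force: 0.0
```

Emit:
apply_moves --pt "0 0 0" --pt "0 0 0" --pt "0 0 0" --pt "0 0 0" --pt "0 0 0" --twist '[0,0,0,0,0]' --gripper 6.0 --squeeze 3

```text
t: 6.88
tool_pos: [0.451, -0.3183, 0.0312]
orientation: [-2.221, 2.222, -0.002]
force: [-0.2, -0.6, 4.1]
opening: 0.0632
gripper_force: 3.0
```

Emit:
apply_moves --pt "0 0 -0.4" --pt "-0.05 0 -0.4" --pt "-0.1 0 -0.4" --pt "-0.15 0 -0.4" --pt "-0.15 0 -0.4" --pt "-0.2 0 -0.4" --pt "0 0 0" --twist '[0,0,0,0,0,0,0]'

```text
t: 7.75
tool_pos: [0.4509, -0.3115, 0.055]
orientation: [-2.221, 2.222, -0.001]
force: [1.1, 0.5, -0.7]
opening: 0.0632
gripper_force: 3.0
```

Run:
```python
from h import *
c=cam('side');s=robot.read_state();print(s['tool_pos'],s['force'],s['opening'],s['gripper_force'])
t=cam('top')
r=cv2.resize(c['frame'][350:425,243:343],(400,300),interpolation=cv2.INTER_CUBIC);r2=cv2.resize(t['frame'][255:315,400:480],(400,300),interpolation=cv2.INTER_CUBIC)
cv2.imwrite('pics/s2.png',np.hstack([r,r2])[:,:,::-1])
```

```text
[ 0.45076162 -0.31147954  0.05476782] [-0.00945762 -0.25283197 -0.25220227] 0.06282309830047954 2.99833070486784
```

View pics/s2.png

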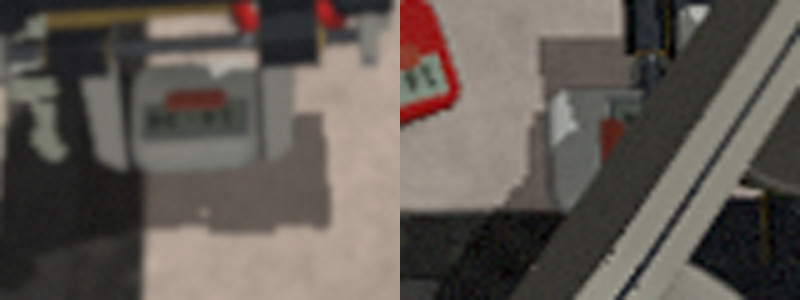

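Run:
```python
from h import *
c=cam('side');t=cam('top')
P=np.array([.4508,-.3115,.0365])
for f in(0,15,30,45,60):
    a=np.radians(f);X=np.array([0,-np.cos(a),np.sin(a)]);Z=np.array([0,np.sin(a),np.cos(a)])
    k=P-.020*X+.0085*Z; e=P+.0105*X+.0055*Z; b=P-.0505*X+.0055*Z
    print(f,'key,top,bottom side',proj(c,[k,e,b]).round(1).tolist(),'bottom-in-top',proj(t,[b]).round(1).tolist(),'bottom z',b[2])
h=cv2.cvtColor(c['frame'],cv2.COLOR_RGB2HSV).astype(int)
m=((h[...,0]<12)|(h[...,0]>170))&(h[...,1]>120)&(h[...,2]>60)
m[:360]=0;m[410:]=0;m[:,:275]=0;m[:,302:]=0
ys,xs=np.nonzero(m);print(len(xs),xs.mean(),ys.mean(),ys.min(),ys.max())
```

```text
0 key,top,bottom side [[291.3, 373.5], [291.4, 386.6], [291.5, 363.0]] bottom-in-top [[430.7, 284.4]] bottom z 0.041999999999999996
15 key,top,bottom side [[291.5, 374.8], [291.3, 385.0], [291.9, 367.9]] bottom-in-top [[429.6, 285.1]] bottom z 0.028742230266912572
30 key,top,bottom side [[291.7, 376.9], [291.2, 383.3], [292.2, 373.7]] bottom-in-top [[429.8, 285.7]] bottom z 0.01601313972081441
45 key,top,bottom side [[291.8, 379.4], [291.2, 381.7], [292.6, 380.2]] bottom-in-top [[431.5, 286.2]] bottom z 0.004680194846605361
60 key,top,bottom side [[292.0, 382.2], [291.2, 380.3], [292.8, 387.0]] bottom-in-top [[434.4, 286.7]] bottom z -0.004484282891114156
43 291.4186046511628 374.8139534883721 373 376
```

It has tilted only slightly, about 15°, and pad friction holds it there. I'll jerk it upward to let gravity swing it further.

Emit:
apply_moves --pt "0 0 -6.0" --pt "0 0 0" --pt "0 0 2.0" --pt "0 0 2.0" --pt "0 0 -6.0" --pt "0 0 0" --pt "0 0 0" --twist '[0,0,0,0,0,0,0]'

```text
t: 8.82
tool_pos: [0.4505, -0.3114, 0.1341]
orientation: [2.221, -2.222, -0.0]
force: [-0.6, 0.6, -0.1]
opening: 0.063
gripper_force: 3.0
```

```bash
cat > tilt.py <<'E'
from h import *
import sys
c=cam('side');t=cam('top');s=robot.read_state();p=s['tool_pos'];print(p,s['opening'],s['gripper_force'])
h=cv2.cvtColor(c['frame'],cv2.COLOR_RGB2HSV).astype(int)
P=p+[0,0,-.0185]
u0,v0=proj(c,[P])[0].astype(int)
m=((h[...,0]<12)|(h[...,0]>170))&(h[...,1]>110)&(h[...,2]>50)
k=np.zeros_like(m);k[v0-25:v0+30,u0-14:u0+14]=1;m&=k
ys,xs=np.nonzero(m);print('key seen',len(xs),xs.mean(),ys.mean(),ys.min(),ys.max())
for f in(0,15,30,45,60,75,90):
    a=np.radians(f);X=np.array([0,-np.cos(a),np.sin(a)]);Z=np.array([0,np.sin(a),np.cos(a)])
    print(f,proj(c,[P-.020*X+.0085*Z,P+.0105*X+.0055*Z,P-.0505*X+.0055*Z,P-.0505*X-.0115*Z])[:,1].round(1))
r=cv2.resize(c['frame'][v0-45:v0+45,u0-60:u0+60],(800,600),interpolation=cv2.INTER_CUBIC)
print('crop origin',u0-60,v0-45,'scale 6.667');cv2.imwrite('pics/'+sys.argv[1],r[:,:,::-1])
E
python3 tilt.py s3.png
```

```text
[ 0.44976756 -0.31079683  0.13290585] 0.0632422595377974 2.998919226229191
key seen 37 299.72972972972974 345.56756756756755 340 352
0 [343.8 356.8 333.7 340.2]
15 [345.4 355.1 338.9 346.8]
30 [347.6 353.4 345.1 353.8]
45 [350.2 351.8 352.  361. ]
60 [353.2 350.3 359.  367.8]
75 [356.3 349.3 365.8 373.8]
90 [359.3 348.5 372.  378.7]
crop origin 228 309 scale 6.667
```

View pics/s3.png

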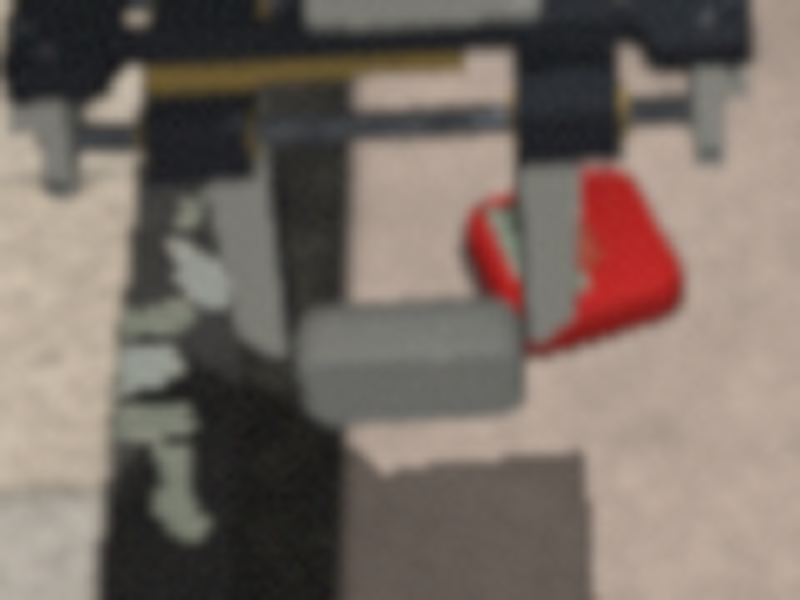

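The crop shows the swing worked: the face is hidden, with the top edge (rows 305–350) and part of the back (350–415) visible, so the tilt is about 50°. I'll give another pair of jerks, up and toward +y.

Emit:
apply_moves --pt "-4 0 -4.5" --pt "-2.5 0 -2" --pt "-1.5 0 -1" --pt "-0.5 0 0" --pt "0 0 2.5" --pt "0 0 2.5" --pt "-4 0 -4.5" --pt "-2.5 0 -1.0" --twist '[0,0,0,0,0,0,0,0]'

```text
t: 9.93
tool_pos: [0.4476, -0.1679, 0.2151]
orientation: [-2.227, 2.204, 0.003]
force: [0.2, -0.5, -0.8]
opening: 0.0625
gripper_force: 3.0
```

Emit:
apply_moves --pt "-1.5 0 0" --pt "-0.5 0 0" --pt "0 0 0" --twist '[0,0,0]'

```text
t: 10.3
tool_pos: [0.4424, -0.1564, 0.2134]
orientation: [-2.232, 2.187, 0.011]
force: [0.1, -0.4, -1.2]
opening: 0.063
gripper_force: 3.0
```

```bash
python3 tilt.py s4.png
```

```text
[ 0.44271039 -0.15658246  0.21377289] 0.06345406629296392 2.999063730239868tilt.py:9: RuntimeWarning: Mean of empty slice.
  ys,xs=np.nonzero(m);print('key seen',len(xs),xs.mean(),ys.mean(),ys.min(),ys.max())
  ret = ret.dtype.type(ret / rcount)
Traceback (most recent call last):
  File "tilt.py", line 9, in <module>
    ys,xs=np.nonzero(m);print('key seen',len(xs),xs.mean(),ys.mean(),ys.min(),ys.max())
                                                                     ~~~~~~^^
ValueError: zero-size array to reduction operation minimum which has no identity
```

Run:
```python
from h import *
s=robot.read_state();t=th(s);print(t, s['q'].round(3))
t=t-2*np.pi if t>0 else t
plan([.4785,.0485,.2],0,20,tw=-(0.247-t))
```

```text
-3.1213858307942624 [-0.463 -0.216  1.879  0.018  1.479  2.657]
delta [[-1.02, -0.2, 0.07], [-0.97, -0.37, 0.07], [-0.9, -0.53, 0.07], [-0.8, -0.67, 0.07], [-0.67, -0.79, 0.07], [-0.53, -0.9, 0.07], [-0.37, -0.97, 0.07], [-0.21, -1.02, 0.07], [-0.03, -1.04, 0.07], [0.14, -1.03, 0.07], [0.31, -0.99, 0.07], [0.48, -0.93, 0.07], [0.62, -0.83, 0.07], [0.76, -0.72, 0.07], [0.86, -0.58, 0.07], [0.95, -0.43, 0.07], [1.01, -0.26, 0.07], [1.04, -0.09, 0.07], [1.04, 0.09, 0.07], [1.01, 0.26, 0.07]] twist -0.1684 x 20 q6 2.6568106710129995 theta -3.1213858307942624 p [ 0.44271039 -0.15658246  0.21377289]
```

Joint 6 is close to its limit, so I'll turn away from it now while carrying toward the case.

Emit:
apply_moves --pt "0 0 0" --pt "-1.02 -0.2 0.07" --pt "-0.97 -0.37 0.07" --pt "-0.9 -0.53 0.07" --pt "-0.8 -0.67 0.07" --pt "-0.67 -0.79 0.07" --pt "-0.53 -0.9 0.07" --pt "-0.37 -0.97 0.07" --twist '[-0.1684,-0.1684,-0.1684,-0.1684,-0.1684,-0.1684,-0.1684,-0.1684]'

```text
t: 11.4
tool_pos: [0.4434, -0.0833, 0.2105]
orientation: [-3.109, 0.308, -0.01]
force: [0.2, 0.8, -1.2]
opening: 0.063
gripper_force: 3.0
```

Run:
```python
from h import *
s=robot.read_state();t=th(s);print(t, s['q'].round(3),s['opening'],s['gripper_force'])
plan([.4785,.0485,.2],0,13,tw=-(0.247-t))
```

```text
-1.7683972227189482 [-0.314 -0.272  1.932  0.018  1.479  1.453] 0.06301997962112613 2.994743473827839
delta [[0.07, -1.05, 0.08], [0.23, -1.02, 0.08], [0.38, -0.98, 0.08], [0.53, -0.91, 0.08], [0.66, -0.81, 0.08], [0.78, -0.7, 0.08], [0.88, -0.57, 0.08], [0.96, -0.43, 0.08], [1.01, -0.28, 0.08], [1.04, -0.12, 0.08], [1.05, 0.04, 0.08], [1.03, 0.21, 0.08], [0.99, 0.36, 0.08]] twist -0.155 x 13 q6 1.453246567033478 theta -1.7683972227189482 p [ 0.44344725 -0.0833454   0.21045391]
```

Emit:
apply_moves --pt "0.07 -1.05 0.08" --pt "0.23 -1.02 0.08" --pt "0.38 -0.98 0.08" --pt "0.53 -0.91 0.08" --pt "0.66 -0.81 0.08" --pt "0.78 -0.7 0.08" --pt "0.88 -0.57 0.08" --twist '[-0.155,-0.155,-0.155,-0.155,-0.155,-0.155,-0.155]'

```text
t: 12.28
tool_pos: [0.463, -0.0124, 0.2062]
orientation: [-2.827, -1.343, -0.022]
force: [0.1, 0.1, -0.9]
opening: 0.0632
gripper_force: 3.0
```

Emit:
apply_moves --pt "0.96 -0.43 0.08" --pt "1.01 -0.28 0.08" --pt "1.04 -0.12 0.08" --pt "1.05 0.04 0.08" --pt "1.03 0.21 0.08" --pt "0.99 0.36 0.08" --pt "0 0 0" --twist '[-0.155,-0.155,-0.155,-0.155,-0.155,-0.155,0]'

```text
t: 13.15
tool_pos: [0.4794, 0.0486, 0.2024]
orientation: [-1.936, -2.469, -0.027]
force: [-0.4, -0.1, -0.9]
opening: 0.0629
gripper_force: 3.0
```

```bash
cat > tilt2.py <<'E'
from h import *
import sys
c=cam('side');t=cam('top');s=robot.read_state();p=s['tool_pos'];R=Ro.from_rotvec(s['orientation']).as_matrix()
print(p,s['opening'],s['gripper_force'],s['force'].round(1),'theta',th(s),'tool z',R[:,2].round(4),'q',s['q'].round(2))
h=cv2.cvtColor(c['frame'],cv2.COLOR_RGB2HSV).astype(int)
P=p+R[:,2]*.0185
n=np.array([np.sin(th(s)),-np.cos(th(s)),0])   # where the face will look
u0,v0=proj(c,[P])[0].astype(int)
m=((h[...,0]<12)|(h[...,0]>170))&(h[...,1]>110)&(h[...,2]>50)
k=np.zeros_like(m);k[v0-30:v0+40,u0-25:u0+25]=1;m&=k
ys,xs=np.nonzero(m)
if len(xs): print('key seen',len(xs),xs.mean(),ys.mean(),ys.min(),ys.max())
for f in(40,50,60,70,80,90,100):
    a=np.radians(f);z=np.array([0,0,1.]);X=np.cos(a)*-1*-n+np.sin(a)*z;Z=-(-n)*np.sin(a)*1+np.cos(a)*z
    print(f,proj(c,[P-.020*X+.0085*Z,P+.0105*X+.0055*Z,P-.0505*X+.0055*Z]).round(1).tolist())
r=cv2.resize(c['frame'][v0-45:v0+45,u0-60:u0+60],(800,600),interpolation=cv2.INTER_CUBIC)
print('crop origin',u0-60,v0-45,'scale 6.667');cv2.imwrite('pics/'+sys.argv[1],r[:,:,::-1])
E
python3 tilt2.py s4.png
```

```text
[0.4793718  0.04813173 0.20262594] 0.06281293900678227 2.9990049451589584 [ 0.3  0.8 -0.7] theta 0.237857093039749 tool z [ 0.0079  0.016  -0.9998] q [-0.02 -0.18  1.87  0.02  1.45 -0.26]
key seen 34 301.6470588235294 232.11764705882354 230 234
40 [[299.7, 221.4], [301.6, 219.5], [297.6, 224.2]]
50 [[300.1, 223.4], [301.5, 219.1], [298.4, 228.0]]
60 [[300.6, 225.4], [301.4, 218.8], [299.3, 231.7]]
70 [[301.0, 227.2], [301.3, 218.6], [300.3, 235.1]]
80 [[301.5, 228.9], [301.1, 218.4], [301.2, 238.1]]
90 [[301.9, 230.3], [300.9, 218.4], [302.2, 240.6]]
100 [[302.3, 231.4], [300.8, 218.4], [303.1, 242.6]]
crop origin 240 176 scale 6.667
```

```bash
sed -i 's/np.cos(a)\*-1\*-n/-np.cos(a)*n/' tilt2.py; python3 tilt2.py s4.png
```

```text
[0.4793792  0.04804523 0.20276787] 0.06325327630789208 2.999132238328457 [ 0.1 -0.7 -1.1] theta 0.23848336649733018 tool z [ 0.0082  0.0161 -0.9998] q [-0.02 -0.18  1.87  0.02  1.45 -0.26]
key seen 35 301.22857142857146 232.14285714285714 230 234
40 [[303.0, 227.9], [299.9, 216.1], [305.8, 240.7]]
50 [[302.9, 228.9], [300.1, 216.3], [305.3, 241.9]]
60 [[302.7, 229.6], [300.3, 216.6], [304.7, 242.6]]
70 [[302.5, 230.1], [300.5, 217.1], [303.9, 242.5]]
80 [[302.2, 230.3], [300.7, 217.6], [303.1, 241.9]]
90 [[301.9, 230.3], [300.9, 218.3], [302.2, 240.6]]
100 [[301.5, 229.9], [301.2, 219.1], [301.3, 238.7]]
crop origin 240 176 scale 6.667
```

View pics/s4.png

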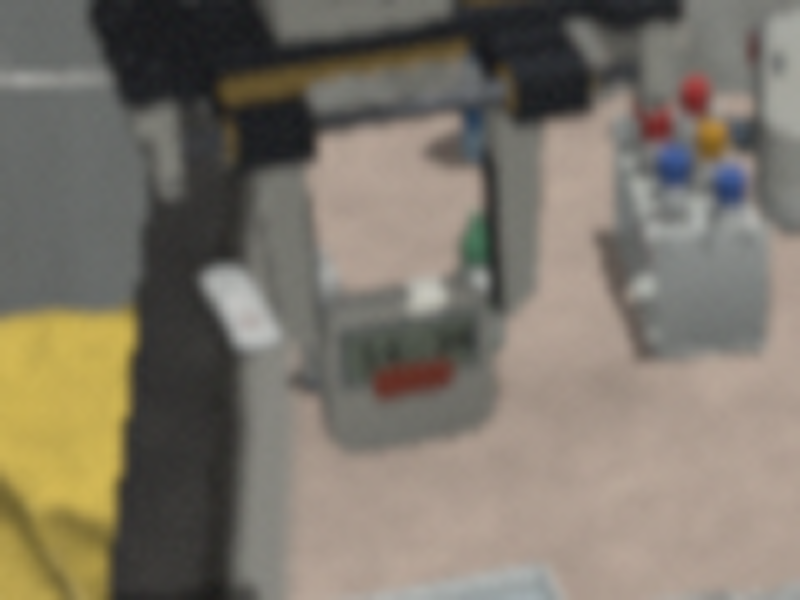

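The side crop shows the timer hanging with digits upright and its face toward −y: key at crop (413,378), top edge at row ≈300, bottom ≈445. The tilt is about 90–100°. Before lowering I'll refine the case pose with fitted edge lines.

Run:
```python
from h import *
cs={'top':cam('top'),'side':cam('side')}
for n,b,f in(('top',(280,240,335,305),lambda h:(h[...,0]>85)&(h[...,0]<125)&(h[...,2]>110)),('side',(270,250,340,310),lambda h:(h[...,0]>80)&(h[...,0]<125)&(h[...,2]>135))):
    im=cv2.imread(f'pics/{n}0.png');h=cv2.cvtColor(im,cv2.COLOR_BGR2HSV).astype(int);c=cs[n]
    m=np.zeros(h.shape[:2],bool);x0,y0,x1,y1=b;m[y0:y1,x0:x1]=f(h)[y0:y1,x0:x1]
    nn,l,s,_=cv2.connectedComponentsWithStats(m.astype(np.uint8));m=(l==1+s[1:,4].argmax()).astype(np.uint8)
    ct=max(cv2.findContours(m,cv2.RETR_EXTERNAL,cv2.CHAIN_APPROX_NONE)[0],key=cv2.contourArea)[:,0]
    w=onz(c,ct,.042)[:,:2];a=np.radians(13.5);u=np.array([np.cos(a),np.sin(a)]);v=np.array([-u[1],u[0]]);o=np.array([.479,.047])
    q=(w-o)@np.c_[u,v]
    for nm,s in(('far +u',q[:,0]>45e-3),('near -u',q[:,0]<-45e-3),('+v hinge',q[:,1]>24e-3),('-v lip',q[:,1]<-24e-3)):
        k=s&((abs(q[:,1])<25e-3) if 'u' in nm else (abs(q[:,0])<45e-3))
        z=q[k];i,j=(1,0) if 'u' in nm else (0,1)
        kk=np.ones(len(z),bool)
        for _ in range(4):
            P=np.polyfit(z[kk,i],z[kk,j],1);r=z[:,j]-np.polyval(P,z[:,i]);kk=abs(r)<2e-3
        print(n,nm,'offset mm',(1000*np.polyval(P,0)).round(1),'slope deg',np.degrees(P[0]).round(1),kk.sum(),len(z))
# predicted front-lower edge check
```

```text
top far +u offset mm 54.2 slope deg -2.1 19 19
top near -u offset mm -54.8 slope deg -0.9 20 20
top +v hinge offset mm 30.5 slope deg 0.8 31 46
top -v lip offset mm -34.5 slope deg 0.7 36 37
side far +u offset mm 51.5 slope deg -1.3 11 12
side near -u offset mm -55.9 slope deg -0.7 12 14
side +v hinge offset mm 24.7 slope deg 0.3 10 10
side -v lip offset mm -42.2 slope deg 1.0 25 39
```

```bash
python3 -c "
from h import *
plan([.4799,.0411,.13],.251,4)"
```

```text
delta [[-0.17, -0.03, 1.82], [-0.17, -0.03, 1.82], [-0.17, -0.03, 1.82], [-0.17, -0.03, 1.82]] twist -0.0029 x 4 q6 -0.25997041335098964 theta 0.2394999336724305 p [0.47939083 0.04813864 0.20285847]
```

Emit:
apply_moves --pt "-0.2 -0.05 1.82" --pt "-0.2 -0.05 1.82" --pt "-0.2 -0.05 1.82" --pt "-0.2 -0.05 1.82" --pt "0 0 0" --pt "0 0 0" --twist '[-0.003,-0.003,-0.003,-0.003,0,0]'

```text
t: 14.2
tool_pos: [0.4803, 0.0415, 0.1302]
orientation: [-1.921, -2.482, -0.028]
force: [-0.7, 0.4, -0.8]
opening: 0.063
gripper_force: 3.0
```

```bash
python3 tilt2.py s5.png
```

```text
[0.4807143  0.0415308  0.13086659] 0.06289776545524495 2.9991192743182182 [-0.2 -0.2 -0.6] theta 0.2535465639953248 tool z [ 0.0099  0.0163 -0.9998] q [-0.03 -0.12  1.95  0.02  1.3  -0.29]
key seen 31 303.4193548387097 259.06451612903226 257 261
40 [[305.1, 255.2], [302.0, 243.6], [308.0, 267.8]]
50 [[305.0, 256.1], [302.2, 243.8], [307.5, 268.8]]
60 [[304.9, 256.8], [302.4, 244.1], [306.8, 269.3]]
70 [[304.6, 257.2], [302.6, 244.6], [306.1, 269.1]]
80 [[304.4, 257.3], [302.9, 245.2], [305.2, 268.3]]
90 [[304.0, 257.2], [303.1, 245.9], [304.3, 266.9]]
100 [[303.6, 256.8], [303.3, 246.7], [303.3, 264.9]]
crop origin 242 203 scale 6.667
```

View pics/s5.png

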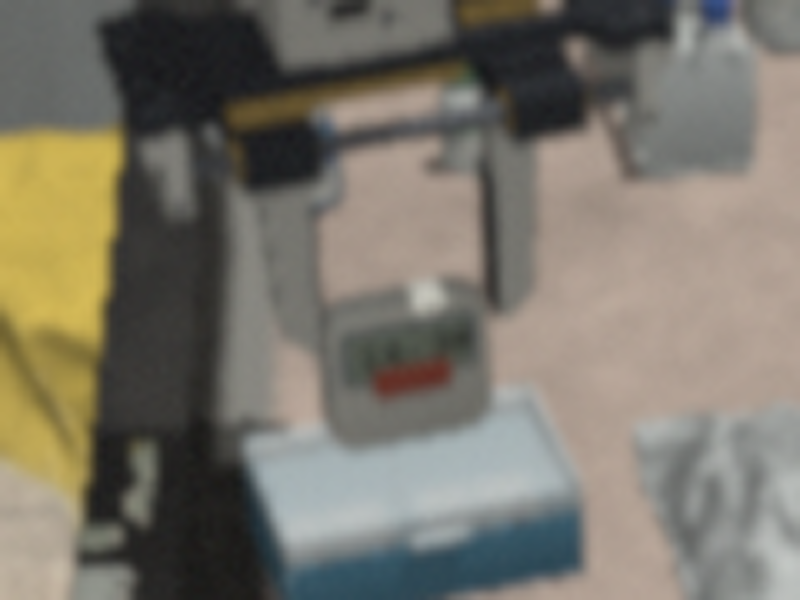

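The timer hangs about 10 mm above the lid, near its middle, close to upright (face rows 312–445 in the crop), and the lip at crop (440,538) is on the same side as the face. I'll lower it gently.

Emit:
apply_moves --pt "0 0 0.3" --pt "0 0 0.3" --pt "0 0 0.3" --pt "0 0 0.1" --pt "0 0 0.1" --pt "0 0 0" --twist '[0,0,0,0,0,0]'

```text
t: 15.05
tool_pos: [0.4805, 0.0416, 0.1193]
orientation: [-1.921, -2.482, -0.029]
force: [0.4, -0.7, 1.2]
opening: 0.0628
gripper_force: 3.0
```

Emit:
apply_moves --pt "0 0 0.1" --pt "0 0 0.1" --pt "0 0 0" --pt "0 0 0" --twist '[0,0,0,0]'

```text
t: 15.55
tool_pos: [0.4807, 0.0417, 0.1174]
orientation: [-1.921, -2.483, -0.03]
force: [2.5, -0.0, 5.1]
opening: 0.063
gripper_force: 3.0
```

```bash
cat > prof.py <<'E'
from h import *
c=cam('side');f=cv2.cvtColor(c['frame'],cv2.COLOR_RGB2HSV)
for v in range(240,280): print(v,[f[v,u].tolist() for u in(295,303,312)])
h=f.astype(int);m=((h[...,0]<12)|(h[...,0]>170))&(h[...,1]>110)&(h[...,2]>50);k=np.zeros_like(m);k[240:285,285:325]=1;m&=k
ys,xs=np.nonzero(m);print(len(xs),xs.mean(),ys.mean())
for a in(90,100,110,80):
  r=np.radians(a);n=np.array([.248,-.969,0]);z=np.array([0,0,1.]);X=-np.cos(r)*n+np.sin(r)*z;Z=np.sin(r)*n+np.cos(r)*z
  C=np.array([.4792,.044,.0725])
  print(a,proj(c,[C+.0115*Z,C+.0305*X+.0085*Z,C+.0305*X-.0085*Z,C-.0305*X+.0085*Z])[:,1].round(1),'key,topfront,topback,botfront')
E
python3 prof.py
```

```text
240 [[11, 42, 164], [13, 43, 171], [13, 42, 172]]
241 [[12, 45, 165], [13, 42, 170], [13, 41, 173]]
242 [[13, 43, 166], [13, 44, 170], [12, 43, 173]]
243 [[13, 41, 167], [14, 43, 167], [13, 42, 170]]
244 [[13, 39, 168], [13, 43, 167], [12, 44, 169]]
245 [[12, 44, 170], [13, 44, 168], [13, 42, 169]]
246 [[13, 42, 168], [13, 42, 168], [13, 42, 168]]
247 [[13, 42, 169], [13, 42, 170], [13, 41, 162]]
248 [[12, 41, 170], [12, 38, 166], [12, 39, 143]]
249 [[13, 42, 164], [14, 28, 154], [13, 26, 120]]
250 [[12, 35, 147], [21, 18, 143], [23, 18, 111]]
251 [[16, 22, 125], [26, 13, 141], [23, 18, 112]]
252 [[24, 11, 112], [30, 13, 139], [30, 12, 108]]
253 [[35, 13, 115], [26, 16, 131], [45, 10, 98]]
254 [[30, 13, 119], [35, 13, 114], [54, 15, 87]]
255 [[30, 11, 116], [48, 13, 96], [54, 17, 77]]
256 [[45, 10, 104], [51, 21, 87], [54, 18, 69]]
257 [[54, 14, 91], [50, 26, 87], [60, 8, 63]]
258 [[53, 23, 87], [47, 27, 84], [54, 18, 69]]
259 [[56, 24, 85], [47, 28, 82], [55, 20, 76]]
260 [[53, 27, 85], [23, 39, 79], [40, 18, 84]]
261 [[50, 27, 85], [8, 92, 89], [30, 14, 94]]
262 [[50, 27, 85], [5, 
[... 439 characters left out ...]
[45, 9, 117], [95, 18, 166]]
272 [[36, 11, 116], [86, 13, 139], [94, 20, 181]]
273 [[84, 9, 135], [93, 19, 165], [96, 19, 185]]
274 [[90, 16, 161], [96, 20, 180], [95, 18, 187]]
275 [[94, 20, 180], [94, 19, 185], [93, 14, 188]]
276 [[96, 21, 185], [95, 18, 186], [93, 12, 190]]
277 [[97, 18, 186], [95, 15, 186], [90, 9, 190]]
278 [[95, 15, 189], [95, 15, 187], [90, 10, 183]]
279 [[90, 9, 191], [93, 17, 183], [85, 9, 166]]
31 303.5806451612903 262.741935483871
90 [264.2 253.1 249.3 273.7] key,topfront,topback,botfront
100 [264.8 254.9 250.1 272.7] key,topfront,topback,botfront
110 [265.3 256.9 251.3 271.5] key,topfront,topback,botfront
80 [263.5 251.5 248.9 274.2] key,topfront,topback,botfront
```

Run:
```python
from h import *
c=cam('side');a=np.radians(13.5);u=np.array([np.cos(a),np.sin(a)]);v=np.array([-u[1],u[0]]);o=np.array([.479,.047])
g=c['frame'].sum(2)/3.
pts=[]
for x in range(296,312):
    col=g[266:280,x];lo,hi=col[:3].mean(),col[-4:].mean() if x<305 else col[8:11].mean();mid=(lo+hi)/2
    i=np.argmax(col>mid);pts.append([x,266+i-(col[i]-mid)/(col[i]-col[i-1])])
w=(onz(c,pts,.042)[:,:2]-o)@np.c_[u,v]*1000
print(np.array(pts)[::3].round(1).tolist());print(w.round(1)[::3].tolist(),w.mean(0),np.degrees(np.polyfit(w[:,0],w[:,1],1)[0]))
k=(onz(c,[[303.58,262.74]],.0725)[:,:2]-o)@np.c_[u,v]*1000;print('key',k)
```

```text
[[296.0, 273.7], [299.0, 272.8], [302.0, 272.4], [305.0, 271.7], [308.0, 271.4], [311.0, 270.7]]
[[-19.7, -5.3], [-11.8, -4.0], [-4.4, -4.8], [3.5, -4.0], [10.8, -5.2], [18.6, -4.6]] [-0.50139583 -4.69468505] 0.8126187502049611
key [[ 0.20362675 -8.35652161]]
```

Run:
```python
from h import *
c=cam('side');a=np.radians(14.3);u=np.array([np.cos(a),np.sin(a)]);v=np.array([-u[1],u[0]]);o=np.array([.479,.047])
f=cv2.cvtColor(c['frame'],cv2.COLOR_RGB2HSV)
for x,r0,r1 in((288,264,296),(321,258,290)):
    print(x)
    for y in range(r0,r1):
        w=(onz(c,[[x,y]],.042)[0,:2]-o)@v*1000
        print(y,f[y,x].tolist(),round(w,1),end=' | ')
    print()
s=robot.read_state();print(s['tool_pos'],s['force'])
```

```text
288
264 [13, 43, 183] 41.4 | 265 [13, 39, 184] 37.2 | 266 [16, 26, 183] 33.0 | 267 [20, 8, 181] 28.8 | 268 [83, 6, 174] 24.7 | 269 [90, 11, 165] 20.5 | 270 [97, 14, 165] 16.4 | 271 [95, 19, 173] 12.3 | 272 [94, 20, 178] 8.3 | 273 [96, 22, 182] 4.2 | 274 [96, 21, 182] 0.2 | 275 [96, 21, 182] -3.8 | 276 [98, 21, 184] -7.8 | 277 [96, 21, 184] -11.8 | 278 [96, 19, 185] -15.7 | 279 [93, 17, 185] -19.6 | 280 [90, 9, 188] -23.5 | 281 [84, 7, 190] -27.4 | 282 [85, 8, 191] -31.3 | 283 [90, 10, 181] -35.1 | 284 [95, 9, 164] -38.9 | 285 [90, 9, 146] -42.7 | 286 [93, 17, 133] -46.5 | 287 [100, 45, 126] -50.3 | 288 [100, 83, 113] -54.0 | 289 [99, 113, 102] -57.7 | 290 [100, 122, 98] -61.5 | 291 [100, 118, 97] -65.1 | 292 [100, 121, 93] -68.8 | 293 [100, 113, 90] -72.5 | 294 [101, 115, 89] -76.1 | 295 [99, 108, 87] -79.7 | 
321
258 [12, 40, 172] 39.5 | 259 [14, 39, 171] 35.2 | 260 [14, 28, 171] 31.0 | 261 [26, 11, 167] 26.7 | 262 [60, 3, 162] 22.5 | 263 [90, 7, 155] 18.3 | 264 [99, 12, 154] 14.2 | 265 [93, 14, 162] 10.0 | 266 [93, 17, 170] 5.9 | 267 [93, 17, 175] 1.8 | 268 [95, 19, 179] -2.3 | 269 [96, 20, 182] -6.3 | 270 [95, 18, 182] -10.3 | 271 [94, 20, 183] -14.3 | 272 [96, 19, 184] -18.3 | 273 [93, 15, 184] -22.3 | 274 [90, 14, 186] -26.2 | 275 [93, 12, 189] -30.2 | 276 [90, 12, 184] -34.1 | 277 [90, 9, 168] -38.0 | 278 [85, 10, 150] -41.8 | 279 [90, 13, 133] -45.7 | 280 [98, 35, 118] -49.5 | 281 [100, 73, 109] -53.3 | 282 [100, 111, 101] -57.1 | 283 [100, 120, 98] -60.9 | 284 [99, 120, 96] -64.6 | 285 [100, 116, 92] -68.3 | 286 [100, 120, 89] -72.0 | 287 [100, 122, 86] -75.7 | 288 [101, 108, 87] -79.4 | 289 [101, 54, 99] -83.0 | 
[0.48069839 0.04172133 0.11739657] [2.36566133 0.65917116 5.34971942]
```

Side-frame result: the lid spans v = +30 to −37 mm (67 mm wide, which fits 68), so its centre is at −3.5. The timer's centre is at about +3, so it sits ~6.5 mm too far back. I'll lift it slightly, shift it toward the lip and set it down again.

Emit:
apply_moves --pt "0 0 -0.4" --pt "0 0 -0.4" --pt "-0.3 -0.05 0" --pt "-0.35 -0.05 0" --pt "0 0 0.3" --pt "0 0 0.2" --pt "0 0 0.1" --pt "0 0 0" --twist '[0,0,0,0,0,0,0,0]'

```text
t: 16.7
tool_pos: [0.4807, 0.0352, 0.1187]
orientation: [-1.92, -2.482, -0.028]
force: [0.0, 0.5, -1.4]
opening: 0.0631
gripper_force: 3.0
```

Emit:
apply_moves --pt "0 0 0.1" --pt "0 0 0" --pt "0 0 0" --twist '[0,0,0]'

```text
t: 17.08
tool_pos: [0.4808, 0.0352, 0.1179]
orientation: [-1.92, -2.482, -0.028]
force: [-0.2, 0.2, -1.4]
opening: 0.0626
gripper_force: 3.0
```

```bash
cat > meas.py <<'E'
from h import *
import sys
c=cam('side');a=np.radians(14.3);u=np.array([np.cos(a),np.sin(a)]);v=np.array([-u[1],u[0]]);o=np.array([.479,.047])
h=cv2.cvtColor(c['frame'],cv2.COLOR_RGB2HSV).astype(int);m=((h[...,0]<12)|(h[...,0]>170))&(h[...,1]>90)&(h[...,2]>50);k=np.zeros_like(m);k[240:290,285:325]=1;m&=k
ys,xs=np.nonzero(m);kc=[xs.mean(),ys.mean()];print('key px',kc,'uv mm',(onz(c,[kc],.0725)[0,:2]-o)@np.c_[u,v]*1000)
x=int(kc[0]);col=[f'{y}:{h[y,x].tolist()}' for y in list(range(247,259))+list(range(268,281))];print(*col)
r=cv2.resize(c['frame'][213:303,243:363],(800,600),interpolation=cv2.INTER_CUBIC);cv2.imwrite('pics/'+sys.argv[1],r[:,:,::-1])
s=robot.read_state();print(s['tool_pos'],s['force'].round(1),s['opening'],th(s))
E
python3 meas.py s6.png
```

```text
key px [np.float64(303.9024390243902), np.float64(264.0243902439024)] uv mm [ -0.58897613 -13.80955835]
247:[12, 40, 171] 248:[12, 43, 172] 249:[13, 39, 169] 250:[14, 30, 161] 251:[19, 19, 148] 252:[30, 12, 143] 253:[21, 12, 144] 254:[30, 15, 134] 255:[30, 13, 118] 256:[36, 13, 100] 257:[55, 17, 89] 258:[49, 23, 87] 268:[20, 21, 111] 269:[30, 14, 113] 270:[26, 16, 112] 271:[30, 14, 110] 272:[36, 11, 114] 273:[75, 8, 132] 274:[90, 14, 161] 275:[95, 17, 179] 276:[98, 16, 186] 277:[98, 16, 186] 278:[95, 15, 186] 279:[95, 17, 184] 280:[95, 19, 174]
[0.48080908 0.03514915 0.11789909] [ 0.9  0.7 -2. ] 0.0632951229890651 0.2535352055432087
```

Emit:
apply_moves --pt "0 0 0.1" --pt "0 0 0" --pt "0 0 0" --twist '[0,0,0]'

```text
t: 17.5
tool_pos: [0.4809, 0.0351, 0.1171]
orientation: [-1.921, -2.482, -0.028]
force: [-2.1, -1.0, 3.7]
opening: 0.0629
gripper_force: 3.0
```

Emit:
apply_moves --pt "0 0 0.1" --pt "0 0 0" --pt "0 0 0" --twist '[0,0,0]'

```text
t: 17.88
tool_pos: [0.4809, 0.0351, 0.116]
orientation: [-1.921, -2.482, -0.028]
force: [-2.4, -0.7, 4.9]
opening: 0.0629
gripper_force: 3.0
```

```bash
python3 meas.py s7.png
```

```text
key px [np.float64(303.79487179487177), np.float64(264.3076923076923)] uv mm [ -1.1456685  -14.86513732]
247:[13, 43, 171] 248:[13, 45, 171] 249:[13, 41, 170] 250:[13, 34, 159] 251:[20, 23, 135] 252:[21, 15, 119] 253:[30, 13, 119] 254:[30, 15, 121] 255:[30, 15, 117] 256:[40, 15, 104] 257:[48, 14, 91] 258:[50, 26, 89] 268:[19, 25, 111] 269:[21, 16, 112] 270:[25, 14, 112] 271:[25, 14, 112] 272:[25, 14, 111] 273:[70, 6, 126] 274:[90, 13, 153] 275:[95, 16, 175] 276:[97, 18, 185] 277:[95, 16, 187] 278:[95, 15, 187] 279:[95, 17, 185] 280:[95, 19, 175]
[0.48091468 0.03512794 0.11600767] [-2.7 -0.8  4.6] 0.06303065413217457 0.2534748196956488
```

View pics/s7.png

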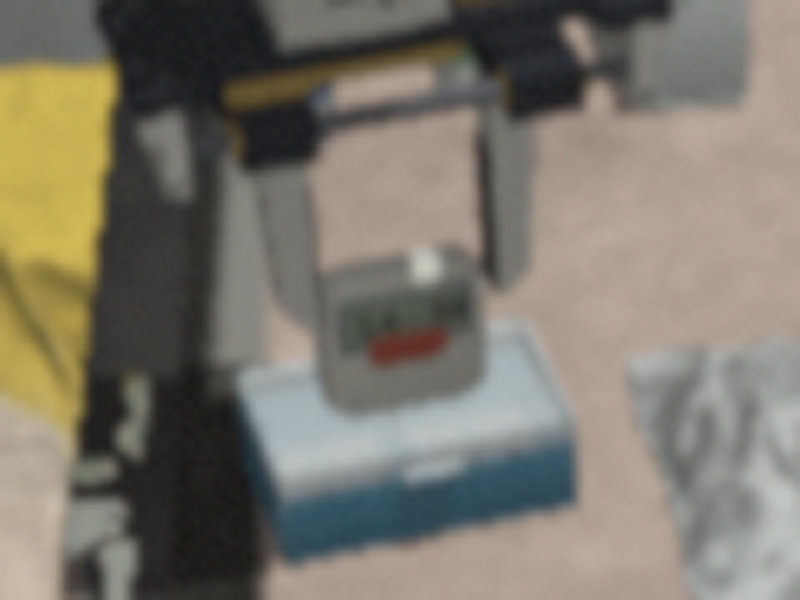

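The crop shows the timer standing upright mid-lid: key at crop (407,347), base at row ≈410, and the lip below it at (435,470). I'll relieve the preload and open.

Emit:
apply_moves --pt "0 0 -0.1" --pt "0 0 0" --twist '[0,0]'

```text
t: 18.18
tool_pos: [0.4806, 0.0353, 0.1164]
orientation: [-1.92, -2.481, -0.028]
force: [-0.2, 0.9, -1.4]
opening: 0.0629
gripper_force: 3.0
```

Emit:
apply_moves --pt "0 0 0" --pt "0 0 0" --pt "0 0 0" --pt "0 0 0" --pt "0 0 0" --twist '[0,0,0,0,0]' --gripper 8.0

```text
t: 18.8
tool_pos: [0.4808, 0.0351, 0.1168]
orientation: [-1.921, -2.482, -0.028]
force: [0.1, 0.0, -0.6]
opening: 0.0799
gripper_force: 0.0
```

```bash
python3 meas.py s8.png
```

```text
key px [np.float64(303.7073170731707), np.float64(264.1707317073171)] uv mm [ -1.19560782 -14.24438871]
247:[11, 43, 171] 248:[13, 42, 170] 249:[13, 39, 170] 250:[14, 32, 157] 251:[18, 24, 140] 252:[26, 15, 135] 253:[30, 11, 139] 254:[30, 15, 135] 255:[30, 13, 120] 256:[40, 15, 104] 257:[50, 17, 91] 258:[49, 23, 87] 268:[20, 21, 109] 269:[30, 16, 112] 270:[30, 14, 111] 271:[30, 12, 110] 272:[30, 11, 111] 273:[68, 8, 129] 274:[93, 14, 159] 275:[95, 17, 179] 276:[93, 17, 185] 277:[95, 16, 187] 278:[93, 15, 187] 279:[95, 15, 184] 280:[95, 19, 174]
[0.48080326 0.03515055 0.11685785] [-0.1 -0.6 -0.2] 0.07981038403387386 0.2535262118475157
```

It's standing. I'll retreat straight up (allowing for the 1° tool tilt) and check in both views.

Emit:
apply_moves --pt "0 0 -1.5" --pt "0 0 -3" --pt "0 0 -4" --pt "-0.5 0 -5" --pt "-5 0 -3" --pt "-5 0 0" --pt "-5 0 0" --pt "-4 0 0" --twist '[0,0,0,0,0,0,0,0]'

```text
t: 19.85
tool_pos: [0.5287, -0.1583, 0.2805]
orientation: [-1.922, -2.482, -0.029]
force: [0.9, 0.0, 0.1]
opening: 0.0799
gripper_force: 0.0
```

Emit:
apply_moves --pt "-3 0 0" --pt "-2 0 0" --pt "0 0 0" --pt "0 0 0" --twist '[0,0,0,0]'

```text
t: 20.35
tool_pos: [0.5409, -0.2038, 0.2788]
orientation: [-1.92, -2.482, -0.029]
force: [0.3, -0.1, 0.2]
opening: 0.0801
gripper_force: 0.0
```

```bash
python3 meas.py s9.png
python3 - <<'E'
from h import *
t=cam('top');s=cv2.imread('pics/s9.png')
r=cv2.resize(t['frame'][230:305,260:360],(400,300),interpolation=cv2.INTER_CUBIC)[:,:,::-1]
f=cv2.resize(t['frame'],(400,300))[:,:,::-1]
cv2.imwrite('pics/fin.png',np.hstack([cv2.resize(s,(400,600))*0+np.vstack([cv2.resize(s,(400,300)),f]),np.vstack([r,cv2.resize(cam('side')['frame'],(400,300))[:,:,::-1]])]))
E
```

```text
key px [np.float64(303.2631578947368), np.float64(264.2631578947368)] uv mm [ -2.31184346 -14.26448904]
247:[15, 30, 118] 248:[17, 33, 123] 249:[16, 30, 127] 250:[18, 24, 136] 251:[21, 18, 145] 252:[26, 13, 153] 253:[27, 14, 159] 254:[30, 15, 154] 255:[27, 16, 142] 256:[35, 13, 121] 257:[45, 15, 103] 258:[48, 26, 99] 268:[20, 20, 113] 269:[30, 16, 113] 270:[30, 13, 115] 271:[30, 14, 113] 272:[30, 13, 115] 273:[70, 6, 131] 274:[90, 14, 162] 275:[95, 18, 184] 276:[95, 17, 191] 277:[93, 16, 192] 278:[95, 16, 191] 279:[95, 16, 189] 280:[93, 17, 178]
[ 0.54091201 -0.20363305  0.27876178] [-0.2 -0.  -0.3] 0.07991541729095876 0.2544818526359685
```

View pics/fin.png

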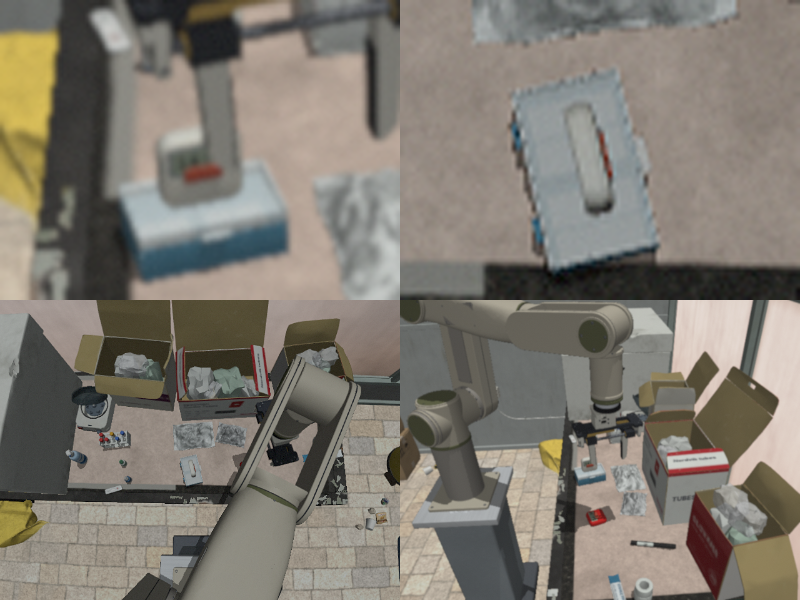

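Final check: the timer stands free on the lid, seen from above at crop (590,155), square to the lid and with its key toward the lip at (643,150). The lid corners are where they were in the first picture, and the bystanders look undisturbed.

```bash
python3 -c "
from plant import robot
print(robot.close_job())"
```

```text
the job is handed in; nothing more can be done
None
```

The job is handed in at about 20 s: the key was pressed fully in (about 12 N), and the timer stands free near the middle of the case lid, digits upright and face out over the lip side; the case is where it was, and the bottles and pen look undisturbed in the pictures.

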